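# Close out an isolation: padlocks back on the carousel, key box back on its rail

## Task

The isolation is finished. Turn the padlock carousel to bring a free hook round to its front, facing the robot, and hang up every returned padlock standing on the bench, one on each free hook, turning the carousel on as you need. When all of them hang, hook the key box over the bench rail near the end of the rail closest to the carousel and slide it along the bar, without lifting it off, until its hook is centred on the yellow tape; leave the valve, the pipe collar and the pipe tee where they are.

Things in the scene. Friction and masses are not known exactly. Their poses are not given: they have to be found in the camera images.
- stand: fixed stand of the padlock carousel: round grey foot 170 mm across and thin post; origin on the axis at bench level; own z up, own -x is its front, which faces roughly towards the robot (a small white mark on the foot shows it)
- carousel (a joint): turn of the carousel head about the post, rad, counter-clockwise from above positive, free for a turn or more either way; light friction (0.04 N m) holds it where it is left. Six hooks 60 degrees apart: at 0 the occupied full_a is at the front; counter-clockwise follow full_b, hook_a, full_c, hook_b, hook_c
- knob (a point): centre of the black grip bar on top of the carousel head, on its axis, 251 mm above the bench; the bar is 46 mm long (own x), 14 mm thick (own y), 34 mm high, and turns with the head: pinch across the 14 mm and twist, or push a hook arm round
- hook_a (a point): free hook a: its seat, the top of the 6 mm bar at its lowest point, 115 mm from the carousel's axis, 203 mm above the bench. The arm runs out 45 mm from a 150 mm disc, falling 9 mm to the seat; then the tip rises 10 mm over 13 mm. A padlock goes on from outside, in along the arm with the tip in the middle of its shackle's opening (shackle top about 17 mm above the seat), then down onto the seat
- hook_b (a point): free hook b: its seat, the top of the 6 mm bar at its lowest point, 115 mm from the carousel's axis, 203 mm above the bench. The arm runs out 45 mm from a 150 mm disc, falling 9 mm to the seat; then the tip rises 10 mm over 13 mm. A padlock goes on from outside, in along the arm with the tip in the middle of its shackle's opening (shackle top about 17 mm above the seat), then down onto the seat
- hook_c (a point): free hook c: its seat, the top of the 6 mm bar at its lowest point, 115 mm from the carousel's axis, 203 mm above the bench. The arm runs out 45 mm from a 150 mm disc, falling 9 mm to the seat; then the tip rises 10 mm over 13 mm. A padlock goes on from outside, in along the arm with the tip in the middle of its shackle's opening (shackle top about 17 mm above the seat), then down onto the seat
- full_a (a point): occupied hook a: its seat (as for the free hooks); a padlock like the returned ones already hangs there and swings on it, its underside 72 mm below the seat; it cannot come off
- full_b (a point): occupied hook b: its seat (as for the free hooks); a padlock like the returned ones already hangs there and swings on it, its underside 72 mm below the seat; it cannot come off
- full_c (a point): occupied hook c: its seat (as for the free hooks); a padlock like the returned ones already hangs there and swings on it, its underside 72 mm below the seat; it cannot come off
- lock1_mid (a point): returned padlock 1 of up to 3 alike: centre of its body, 21 mm above its underside. Steel body 44 mm wide (own y), 28 thick (own x), 42 high, square-sided, 0.22 kg; on top a closed 7 mm shackle. Starts standing upright on the bench. Take the body across its 44 mm width, fingers either side of the shackle, so that a hook can pass through along own x; front and back are alike
- lock1_bow (a point): padlock 1: underside of the top of its shackle, 51 mm above the body's centre (72 above the underside; the shackle's top is at 79); this rests on the hook when it hangs. The shackle's opening is 22 mm wide and 30 mm high, looked through along own x
- lock2_mid (a point): returned padlock 2 of up to 3 alike: centre of its body, 21 mm above its underside. Steel body 44 mm wide (own y), 28 thick (own x), 42 high, square-sided, 0.22 kg; on top a closed 7 mm shackle. Starts standing upright on the bench. Take the body across its 44 mm width, fingers either side of the shackle, so that a hook can pass through along own x; front and back are alike
- lock2_bow (a point): padlock 2: underside of the top of its shackle, 51 mm above the body's centre (72 above the underside; the shackle's top is at 79); this rests on the hook when it hangs. The shackle's opening is 22 mm wide and 30 mm high, looked through along own x
- lock3_mid (a point): returned padlock 3 of up to 3 alike: centre of its body, 21 mm above its underside. Steel body 44 mm wide (own y), 28 thick (own x), 42 high, square-sided, 0.22 kg; on top a closed 7 mm shackle. Starts standing upright on the bench. Take the body across its 44 mm width, fingers either side of the shackle, so that a hook can pass through along own x; front and back are alike
- lock3_bow (a point): padlock 3: underside of the top of its shackle, 51 mm above the body's centre (72 above the underside; the shackle's top is at 79); this rests on the hook when it hangs. The shackle's opening is 22 mm wide and 30 mm high, looked through along own x
- rail: fixed bench rail: a 12 mm steel bar along its own y, 320 mm long between two flat grey posts 193 mm high; origin on the bench under the bar's middle; own -x side faces the robot, own +y points to its end closest to the carousel (left as the robot sees it)
- rail_mid (a point): middle of the bar, on its axis, 185 mm above the bench; axes as the rail's
- mark (a point): middle of the 30 mm wide yellow tape band around the bar, on the bar's axis; axes as the rail's
- keybox_mid (a point): key box: centre of its red sheet-steel body, 46 mm (own x) x 76 (own y) x 50 high, 25 mm above its underside; 0.36 kg. Starts standing on the bench. A 6 x 30 mm strap rises from its top, 11.5 mm to the -x side of the middle, to a black grip tab; the hook is on the strap's +x side. It hangs with the strap on the robot's side of the rail, own x and y along the rail's
- keybox_tab (a point): key box: centre of the grip tab above the hook, 124 mm above the body's centre and 11.5 mm to its -x side; tab 12 mm thick (own x), 30 mm wide (own y), 46 mm high, its lower end 5 mm above the hook's top plate
- keybox_hook (a point): key box: underside of the hook's top plate, 90 mm straight above the body's centre; rests on top of the bar (6 mm above its axis) when hung. Hook 30 mm wide along y, inside gap 17 mm, open below; the lip on the +x side reaches 14 mm below this point: bring it over from the robot's side more than 14 mm above its resting height, then down
- valve_mid (a point): bystander: brass ball valve with a lever, 75 mm long, 57 mm high, lying on the bench; point on its bore, 19 mm up
- collar_mid (a point): bystander: plain steel pipe collar (flat ring), 68 mm across, 19 mm high; its centre
- tee_mid (a point): bystander: dark iron pipe tee, 84 mm long, 44 mm high; point on its bore, 22 mm up
Things that resemble listed ones, but are neither listed nor needed, are in the scene too. What is shaped like the part that bears lock2_mid but green, purple or red is not meant.

How it is judged (in metres and radians):
On the way, in this order (a step that is already met when the one before it is completed fails the run):
1. a free hook has been turned to the carousel's front (within about 24 degrees) (x of any of hook_a, hook_b, hook_c in the frame of stand below -0.105 m), for 0.2 s.
2. every returned padlock hangs by its shackle, each on a free hook of its own ((distance between lock1_bow and hook_a below 0.04 m or distance between lock1_bow and hook_b below 0.04 m or distance between lock1_bow and hook_c below 0.04 m) and (distance between lock2_bow and hook_a below 0.04 m or distance between lock2_bow and hook_b below 0.04 m or distance between lock2_bow and hook_c below 0.04 m) and (distance between lock3_bow and hook_a below 0.04 m or distance between lock3_bow and hook_b below 0.04 m or distance between lock3_bow and hook_c below 0.04 m) and height (world z) of lock1_bow between 0.195 and 0.213 m and height (world z) of lock2_bow between 0.195 and 0.213 m and height (world z) of lock3_bow between 0.195 and 0.213 m and angle between each of lock1_mid, lock2_mid, lock3_mid's own z axis and vertical below 0.3 rad and distance between lock1_bow and lock2_bow above 0.05 m and distance between each of lock1_bow, lock2_bow and lock3_bow above 0.05 m), for 0.2 s.
3. the key box hangs on the rail, on the carousel's side of the tape by more than 50 mm (z of keybox_hook in the frame of mark between 0.002 and 0.011 m and x of keybox_hook in the frame of mark between -0.008 and 0.008 m and angle between keybox_mid's own z axis and vertical below 0.2 rad and y of keybox_hook in the frame of mark above 0.05 m), for 0.2 s.
4. the key box hangs on the rail with its hook centred on the tape (z of keybox_hook in the frame of mark between 0.002 and 0.011 m and x of keybox_hook in the frame of mark between -0.008 and 0.008 m and angle between keybox_mid's own z axis and vertical below 0.2 rad and y of keybox_hook in the frame of mark between -0.01 and 0.01 m), for 0.2 s.
At the end, for the whole second after the job is handed in: Every returned padlock hangs upright by its shackle on a free hook, one to a hook, anywhere on its arm (within 40 mm of the seat, shackle 195 to 213 mm up), carousel at rest; the key box hangs upright on the bar, its hook centred on the tape within 10 mm; nothing held (all of step 2 and all of step 4 and velocity of joint carousel between -0.05 and 0.05 rad/s); the robot touches nothing.
It fails at once if a bystander (valve, pipe collar, pipe tee) moved more than 40 mm (distance of any of valve_mid, collar_mid, tee_mid from where it was at the start of the episode above 0.04 m).
It fails at once if the key box is lifted off or lowered onto the bar at the tape (within 30 mm of it) instead of being slid there (y of keybox_hook in the frame of mark between -0.03 and 0.03 m and x of keybox_hook in the frame of mark between -0.012 and 0.012 m and z of keybox_hook in the frame of mark between 0.016 and 0.04 m).
Of lock1, lock2, lock3 only 2 to 3 are there at a start; the rules pass over those that are not, and their reading is None.
At some moment in a run one of keybox may be knocked a few centimetres aside while the robot is not near it.
It also fails if it takes over 210 s, if anything falls off the work surface, if the arm or the gripper's body presses on something with over 40 N, if the wrist force passes 120 N, or if a joint passes its speed limit or range.

## Robot

A 6-joint arm with a two-finger parallel gripper is mounted at the origin on the work surface. World frame = base frame: x ahead of the robot, y to its left, z up, the work surface at z = 0. Lengths are in m, angles in degrees, forces in N, time in s.
With the tool pointing down it reaches from about 0.275 to 0.725 m from the base axis. Payload 15.9 kg.
Tool frame: the origin (TCP) lies on the centre line of the jaws, within the pads' length; the fingertips stand 25 mm ahead of it and the grasp point (between the pads) lies 6 mm ahead of it; z points along the fingers, y is the line along which they close (so a half turn about z gives the same grasp; the last joint's range is limited). The gripper opens to 85 mm and grips with 20 to 120 N. Pads are 22 mm wide; open, the fingers measure 114 mm over their backs; the gripper's body (76 mm by 85 mm) begins 54 mm behind the grasp point. The pads swing forward as they close: fully open they stand 13 mm farther back than shut.
Start: joints at [0, 12.198, -1.971, 75.831, 0, 90], TCP at [0.5, -0, 0.256] pointing down, gripper open.
Joint ranges: [-170.91, 170.91], [-42.67, 98.43], [-65.05, 77.54], [-120.47, 116.71], [-90, 82.35], [-180, 180]. Speed limits (degrees/s): [108.29, 108.29, 136.94, 147.25, 180, 180].

## Interface

Orientations are given as a 3x3 rotation matrix whose columns are the frame's x, y, z axes.
In Python, from bench import sense, cams, robot, cut_out, mark_of gives the robot as it stands. The module is installed in compiled form; this text tells all that it offers.
- The arm moves only by the shell command python3 -m handwheel 'ROWS'. ROWS is JSON, a list that holds one entry, the list of rows, each a list of 7 numbers: the shift along the tool's x, y, z in m, then the turn, a rotation vector about the tool's x, y, z in degrees, then the opening, from 0 (shut) to 1 (fully open). A call has 1 to 12 rows; each row is the pose to reach, as a shift and turn from the pose commanded when the call began, along the tool's axes at that moment; what a row does not reach only later rows make up. A row lasts 1/12 s, in which the tool goes at most 41.7 mm and 7.16 degrees, less where a joint would pass 70% of its speed; a pose out of reach is approached as far as the arm can. A call with a gripper value outside its range is refused whole. The fingers move at their own pace and stop on an object; the grip force is fixed at half the most. Time passes only in rows, so rows that repeat a pose let the fingers close. It gives the time, the measured TCP pose, the force, the opening and the grip force at its end, in the units of the state.
- sense(): the state, without advancing time (a new reading comes with each control period).
- cams.capture(name): name is "scene" or "side" or "wrist"; returns a dict with "color" (480x640x3 uint8, red, green, blue), "camera_matrix" (3x3 intrinsics, pixels), "world_from_camera" (4x4, takes a point from camera to world coordinates). Camera axes: x right, y up, looking along -z (the intrinsics and any distortion apply to the point x, -y, -z); pixel columns grow to the right and rows downward; lengths in m; the calibration is good to about 2 mm. A picture is of the moment at which its call begins. There is no depth.
- robot.sign_off(): hands the job in; it is judged then, once.
Trained networks look in a picture, given as the dict that the camera call returned (one of the last four; its "shot" number tells which), for a name from the list of things; names that differ only in an ending like _2 or _b are one class to them, and where a whole thing is asked for, a point or a joint stands for the part that bears it (a point fixed in the world has none). Each returns a list of dicts, best first, with "confidence" (0 to 1); they miss things now and then, are a little off and sometimes report something else, mostly with a low value. They report only what shows in the picture. A call takes as long as a camera call. They do not tell look-alikes from the thing itself.
- cut_out(picture, label): "pixels" (480x640 bool, what is visible of it) and "extent" ([centre column, centre row, width, height] as shares, 0 to 1, of the picture: columns of its width, rows of its height, round what is visible of it).
- mark_of(picture, label): "point" ([column, row] as shares, 0 to 1, of the picture: columns of its width, rows of its height: a listed point, or the origin of a listed thing).
The state is a dict: "time_s": time; "joint_pos": joint angles; "dq": joint speeds; "joint_torque": joint torques, N m; "eef_pos": TCP position; "tcp_rot": TCP orientation; "ft_force": force on the tool from outside, world axes, zero at the start; "moment": the same for the moment, N m; "gripper_width": finger opening in m; "grip_force": force on a finger pad.
Only numpy, scipy, OpenCV 4.12 (cv2) and the standard library are available. Lean on these libraries where they do the work, as an engineer would, in place of code of your own. Each camera call takes 0.05 s, during which the arm holds its last target. There are 200 camera calls.

## Working session

There is one attempt and no reset: what is moved stays moved. The work goes in short steps, Python scripts to look and compute and a shell command to move; the robot and the scene stay as the last step left them, time stands still between calls to the robot, and variables do not carry over. Pictures are saved under pics/ and viewed, at most 14 in all, crops included, and the job is handed in when it is done.

```bash
mkdir -p pics; cat > h.py <<'E'
import numpy as np, cv2
from bench import sense, cams, robot, cut_out, mark_of
def shot(n,save=None):
    p=cams.capture(n)
    if save: cv2.imwrite(f'pics/{save}.png',p['color'][:,:,::-1])
    return p
def ray(p,uv):
    K=np.array(p['camera_matrix']);T=np.array(p['world_from_camera'])
    d=np.linalg.inv(K)@np.array([uv[0],uv[1],1.]);d=T[:3,:3]@np.array([d[0],-d[1],-d[2]])
    return T[:3,3],d/np.linalg.norm(d)
def atz(p,uv,z):
    o,d=ray(p,uv);return o+d*(z-o[2])/d[2]
def proj(p,X):
    K=np.array(p['camera_matrix']);T=np.array(p['world_from_camera'])
    c=T[:3,:3].T@(np.array(X)-T[:3,3]);q=K@np.array([c[0],-c[1],-c[2]]);return q[:2]/q[2]
def px(m): return np.array(m['point'])*[640,480]
def tri(p1,u1,p2,u2):
    A=0;b=0
    for p,u in((p1,u1),(p2,u2)):
        o,d=ray(p,u);M=np.eye(3)-np.outer(d,d);A=A+M;b=b+M@o
    X=np.linalg.solve(A,b);return X,np.linalg.norm(proj(p1,X)-u1)+np.linalg.norm(proj(p2,X)-u2)
def dist(c): # world shift/tool
    s=sense();return np.array(s['tcp_rot']).T@(np.array(c)-np.array(s['eef_pos']))
E
python3 - <<'E'
from h import *
np.set_printoptions(precision=3,suppress=True)
s=sense();print(s['eef_pos'],s['tcp_rot'],s['gripper_width'])
Z=dict(stand=0,knob=.251,hook_a=.203,full_a=.203,lock1_mid=.021,lock1_bow=.072,rail=0,rail_mid=.185,mark=.185,keybox_mid=.025,keybox_tab=.149,keybox_hook=.115,valve_mid=.019,collar_mid=.0095,tee_mid=.022)
for n in('scene','side'):
    p=shot(n,n);print(n,p['camera_matrix'][0],p['world_from_camera'])
    for l,z in Z.items():
        for m in mark_of(p,l): print(l,round(m['confidence'],2),px(m).round(),atz(p,px(m),z))
E
```

```text
[ 0.5   -0.     0.256] [[ 0.     1.    -0.001]
 [ 1.    -0.    -0.   ]
 [-0.    -0.001 -1.   ]] 0.08553912842720306
scene [568.598   0.    309.738] [[-0.268 -0.777  0.569  1.178]
 [ 0.963 -0.21   0.167  0.226]
 [-0.01   0.593  0.805  1.068]
 [ 0.     0.     0.     1.   ]]
stand 0.56 [443. 323.] [0.537 0.331 0.   ]
knob 0.67 [467. 250.] [0.528 0.327 0.251]
hook_a 0.82 [527. 275.] [0.519 0.444 0.203]
hook_a 0.66 [430. 309.] [0.638 0.285 0.203]
hook_a 0.59 [488. 230.] [0.433 0.367 0.203]
full_a 0.88 [428. 221.] [0.439 0.252 0.203]
full_a 0.8 [400. 261.] [0.549 0.217 0.203]
full_a 0.74 [496. 319.] [0.627 0.398 0.203]
full_a 0.7 [187. 214.] [ 0.547 -0.212  0.203]
lock1_bow 0.73 [187. 213.] [ 0.447 -0.279  0.072]
lock1_bow 0.72 [496. 319.] [0.544 0.424 0.072]
lock1_bow 0.68 [466. 247.] [0.379 0.348 0.072]
rail_mid 0.57 [147. 216.] [ 0.558 -0.298  0.185]
rail_mid 0.44 [315. 262.] [0.58  0.061 0.185]
mark 0.66 [138. 210.] [ 0.549 -0.322  0.185]
keybox_mid 0.83 [187. 213.] [ 0.413 -0.303  0.025]
keybox_mid 0.61 [496. 318.] [0.512 0.433 0.025]
keybox_mid 0.17 [284. 281.] [ 0.538 -0.02   0.025]
[... 835 characters left out ...]
547 0.214 0.203]
lock1_bow 0.23 [329. 162.] [0.56  0.371 0.072]
lock1_bow 0.21 [344. 279.] [ 0.559 -0.004  0.072]
rail_mid 0.76 [364. 407.] [ 0.551 -0.304  0.185]
rail_mid 0.23 [295. 278.] [ 0.462 -0.077  0.185]
mark 0.63 [365. 419.] [ 0.55  -0.32   0.185]
keybox_mid 0.81 [269. 446.] [ 0.405 -0.302  0.025]
keybox_mid 0.22 [361. 418.] [ 0.564 -0.266  0.025]
keybox_tab 0.82 [260. 422.] [ 0.402 -0.303  0.149]
keybox_hook 0.81 [269. 431.] [ 0.413 -0.306  0.115]
valve_mid 0.81 [277. 247.] [0.42  0.137 0.019]
collar_mid 0.62 [361. 415.] [ 0.567 -0.256  0.009]
collar_mid 0.57 [406. 345.] [ 0.673 -0.125  0.009]
tee_mid 0.91 [398. 234.] [0.707 0.153 0.022]
tee_mid 0.64 [272. 120.] [0.407 0.643 0.022]
```

View pics/scene.png

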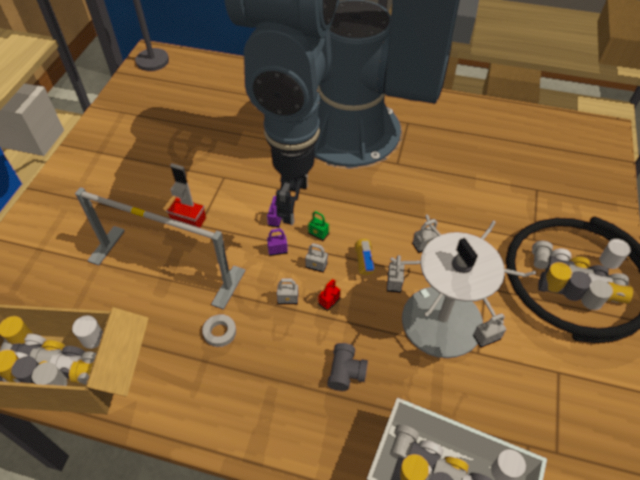

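View pics/side.png

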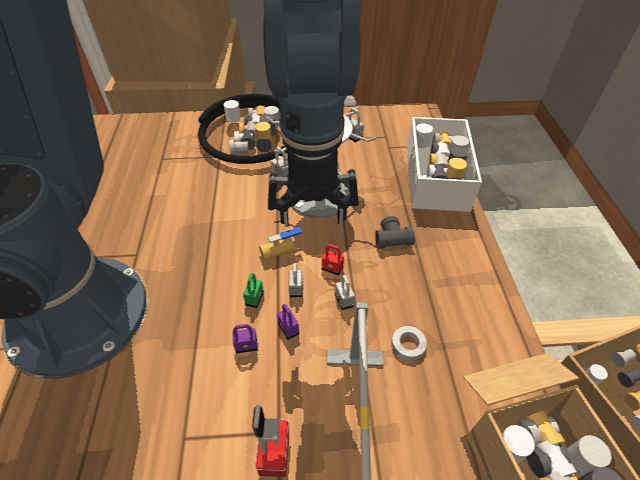

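The scene picture shows two steel padlocks on the bench at (316,258) and (287,291). The look-alikes are purple at (275,211) and (277,242), green at (319,225) and red at (330,295). The carousel is at about (460,265), with the tape at (138,211) and the key box at (187,212). In the side picture the steel ones are at (296,280) and (345,292). I'll check both choices in a close crop.

```bash
python3 - <<'E'
import cv2,numpy as np
a=cv2.imread('pics/scene.png');b=cv2.imread('pics/side.png')
c=cv2.resize(a[190:360,260:540],None,fx=2.85,fy=2.85,interpolation=2)
cv2.imwrite('pics/c1.png',c[:600,:800])
E
```

```text
(no output)
```

View pics/c1.png

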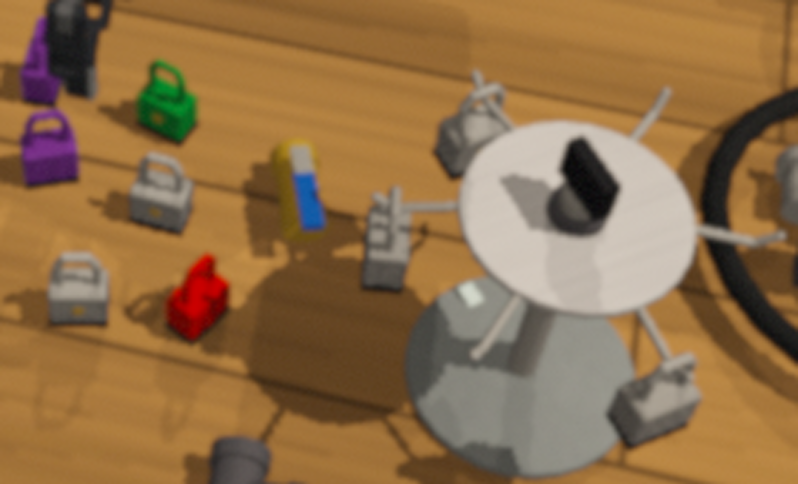

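The crop shows plain steel padlocks at crop (160,195), scene (316,258), and crop (78,290), scene (287,292). The others are coloured and not meant. The white front mark is at scene (426,293) and the knob bar's top runs from scene (462,239) to (476,257). Next I work out the axes.

```bash
python3 - <<'E'
from h import *
np.set_printoptions(precision=3,suppress=True)
p=shot('scene');q=shot('side')
f=lambda u:np.array(u)/2.85+[260,190]
S=np.array([.534,.33,0])
m=atz(p,f([472,293]),.008);print('mark',m,np.degrees(np.arctan2(*(m-S)[1::-1])))
print('stand tri',tri(p,[443,323],q,[320,194]))
for n,e in(('A',[(130,220),(185,232)]),('B',[(50,322),(108,324)])):
    a,b=[atz(p,f(x),0) for x in e];d=b-a;y=np.degrees(np.arctan2(d[1],d[0]));n_=np.array([-d[1],d[0],0])/np.linalg.norm(d)
    print(n,a,b,np.linalg.norm(d),'yaw of width',y,'mid',(a+b)/2+n_*.014*np.sign(n_@[-1,0,0]))
for e in([(575,140),(617,188)],):
    a,b=[atz(p,f(x),.268) for x in e];print('knob',a,b,b-a)
print('lock side bow', tri(p,f([162,162]),q,[296,272]),tri(p,f([77,260]),q,[345,283]))
for i in('lock1_mid',):
    for pp in(p,q):
        for c in cut_out(pp,i): print(c['confidence'],np.array(c['extent'])*[640,480,640,480])
E
```

```text
mark [0.477 0.283 0.008] -140.70965343196957
stand tri (array([ 0.534,  0.331, -0.003]), np.float64(0.5836740181614849))
A [0.474 0.01  0.   ] [0.474 0.055 0.   ] 0.04541041498073911 yaw of width 90.34521043758932 mid [0.46  0.032 0.   ]
B [ 0.582 -0.024  0.   ] [0.572 0.02  0.   ] 0.04451669694435123 yaw of width 102.89742868654511 mid [ 0.563 -0.005  0.   ]
knob [0.521 0.314 0.268] [0.551 0.342 0.268] [0.03  0.029 0.   ]
lock side bow (array([0.46 , 0.03 , 0.063]), np.float64(2.6492089352065804)) (array([ 0.561, -0.006,  0.063]), np.float64(0.5704022306265284))
0.49 [187.392 195.984  42.432  65.616]
```

```bash
python3 -m handwheel '[[[0,0,-0.04,0,0,0,1],[0,0,-0.08,0,0,0,1],[0.04,0,-0.09,0,0,6,1],[0.08,0.01,-0.09,0,0,12,1],[0.12,0.015,-0.09,0,0,18,1],[0.16,0.02,-0.09,0,0,24,1],[0.2,0.025,-0.09,0,0,30,1],[0.24,0.03,-0.09,0,0,36,1],[0.28,0.034,-0.09,0,0,42,1],[0.31,0.034,-0.09,0,0,48,1],[0.331,0.034,-0.09,0,0,51,1],[0.331,0.034,-0.09,0,0,51,1]]]'
python3 - <<'E'
from h import *
np.set_printoptions(precision=3,suppress=True)
s=sense();print(s['eef_pos'],s['tcp_rot'],s['joint_pos'])
p=shot('wrist','w1')
for l in('knob',):
    for m in mark_of(p,l): print(m['confidence'],px(m),atz(p,px(m),.251))
E
```

```text
time_s: 2.8
eef_pos: [0.5333, 0.3349, 0.3449]
tcp_rot: [[0.777, 0.629, -0.002], [0.629, -0.777, -0.0], [-0.001, -0.001, -1.0]]
ft_force: [-1.1, -0.4, -0.4]
gripper_width: 0.0856
grip_force: 0.0
[0.533 0.335 0.345] [[ 0.777  0.629 -0.002]
 [ 0.629 -0.777 -0.   ]
 [-0.001 -0.001 -1.   ]] [ 32.108  30.744  37.791  97.127   0.043 173.124]
0.94 [329.024 271.584] [0.533 0.327 0.251]
```

View pics/w1.png

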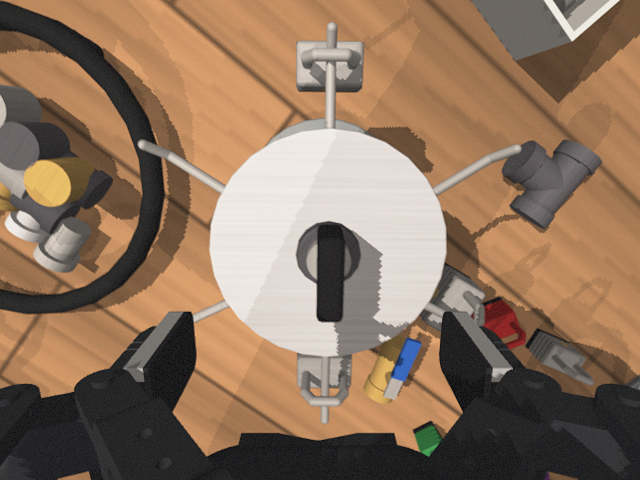

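```bash
python3 -m handwheel '[[[-0.004,0.0045,0.03,0,0,0,1],[-0.004,0.0045,0.06,0,0,0,0.6],[-0.004,0.0045,0.083,0,0,0,0.5],[-0.004,0.0045,0.083,0,0,0,0.3],[-0.004,0.0045,0.083,0,0,0,0],[-0.004,0.0045,0.083,0,0,0,0],[-0.004,0.0045,0.083,0,0,0,0],[-0.004,0.0045,0.083,0,0,0,0],[-0.004,0.0045,0.083,0,0,0,0],[-0.004,0.0045,0.083,0,0,0,0]]]'; python3 -m handwheel '[[[0,0,0,0,0,-6,0],[0,0,0,0,0,-12,0],[0,0,0,0,0,-18,0],[0,0,0,0,0,-24,0],[0,0,0,0,0,-30,0],[0,0,0,0,0,-36,0],[0,0,0,0,0,-42,0],[0,0,0,0,0,-48,0],[0,0,0,0,0,-54,0],[0,0,0,0,0,-60,0],[0,0,0,0,0,-60,0],[0,0,0,0,0,-60,0]]]'
```

```text
time_s: 3.73
eef_pos: [0.5329, 0.3267, 0.2658]
tcp_rot: [[0.776, 0.631, 0.0], [0.631, -0.776, 0.004], [0.003, -0.003, -1.0]]
ft_force: [-14.3, 9.6, 9.3]
gripper_width: 0.0129
grip_force: 60.3
time_s: 4.73
eef_pos: [0.5329, 0.3267, 0.2658]
tcp_rot: [[-0.159, 0.987, 0.0], [0.987, 0.159, 0.004], [0.004, 0.001, -1.0]]
ft_force: [-14.1, 9.4, 8.2]
gripper_width: 0.013
grip_force: 60.3
```

```bash
python3 -m handwheel '[[[0,0,0,0,0,-60,0.4],[0,0,0,0,0,-60,0.5],[0,0,0,0,0,-60,0.5],[0,0,-0.03,0,0,-60,0.5],[0,0,-0.06,0,0,-60,0.6],[0,0,-0.08,0,0,-60,1],[0,0,-0.08,0,0,-60,1]]]'; python3 - <<'E'
from h import *
np.set_printoptions(precision=3,suppress=True)
s=sense();print(s['eef_pos'],s['tcp_rot'],s['ft_force'])
p=shot('wrist','w2')
for m in mark_of(p,'knob'): print(m['confidence'],px(m),atz(p,px(m),.251))
for m in mark_of(p,'hook_a')+mark_of(p,'full_a'): 
    x=atz(p,px(m),.203);d=x-[.533,.328,0];print(m['confidence'],px(m),x,np.degrees(np.arctan2(d[1],d[0])),np.hypot(d[0],d[1]))
E
```

```text
time_s: 5.32
eef_pos: [0.5347, 0.3254, 0.3494]
tcp_rot: [[-0.862, 0.508, 0.007], [0.508, 0.862, 0.004], [-0.004, 0.007, -1.0]]
ft_force: [0.2, -0.9, 0.3]
gripper_width: 0.0735
grip_force: 0.0
[0.535 0.325 0.349] [[-0.862  0.508  0.007]
 [ 0.508  0.862  0.004]
 [-0.004  0.007 -1.   ]] [ 0.161 -0.864  0.285]
0.87 [319.104 255.504] [0.534 0.328 0.251]
0.95 [282.496  42.816] [0.425 0.368 0.203] 159.5429896866146 0.11556659480021421
0.93 [142.912 173.52 ] [0.444 0.253 0.203] -139.78279824156095 0.11659545826838556
0.78 [476.096 287.904] [0.623 0.402 0.203] 39.492077243954995 0.1161379395610322
0.94 [465.728 116.4  ] [0.516 0.443 0.203] 98.21451111929613 0.11642330857612729
0.73 [341.824 383.712] [0.641 0.285 0.203] -21.612124262670854 0.11649168492359334
```

```bash
python3 -m handwheel '[[[-0.01,-0.035,0,0,0,-4,1],[-0.02,-0.07,0,0,0,-8,1],[-0.03,-0.105,0,0,0,-12,1],[-0.04,-0.14,0.02,0,0,-16,1],[-0.05,-0.175,0.04,0,0,-20,1],[-0.06,-0.21,0.06,0,0,-24,1],[-0.07,-0.245,0.08,0,0,-28,1],[-0.08,-0.275,0.1,0,0,-30.5,1],[-0.085,-0.2915,0.13,0,0,-30.5,1],[-0.085,-0.2915,0.13,0,0,-30.5,1],[-0.085,-0.2915,0.13,0,0,-30.5,1]]]'
python3 - <<'E'
from h import *
np.set_printoptions(precision=3,suppress=True)
s=sense();print(s['eef_pos'],s['tcp_rot'],s['joint_pos'])
p=shot('wrist','w3')
for l,z in(('lock1_mid',.021),('lock1_bow',.072)):
  for m in mark_of(p,l): print(l,m['confidence'],px(m),atz(p,px(m),z))
E
```

```text
time_s: 6.43
eef_pos: [0.4558, 0.0303, 0.2123]
tcp_rot: [[-1.0, 0.012, -0.003], [0.012, 1.0, -0.0], [0.003, -0.0, -1.0]]
ft_force: [-0.6, 0.1, 1.0]
gripper_width: 0.0854
grip_force: 0.0
[0.456 0.03  0.212] [[-1.     0.012 -0.003]
 [ 0.012  1.    -0.   ]
 [ 0.003 -0.    -1.   ]] [  3.805   8.035 -13.433  68.688   0.004   4.488]
```

View pics/w3.png

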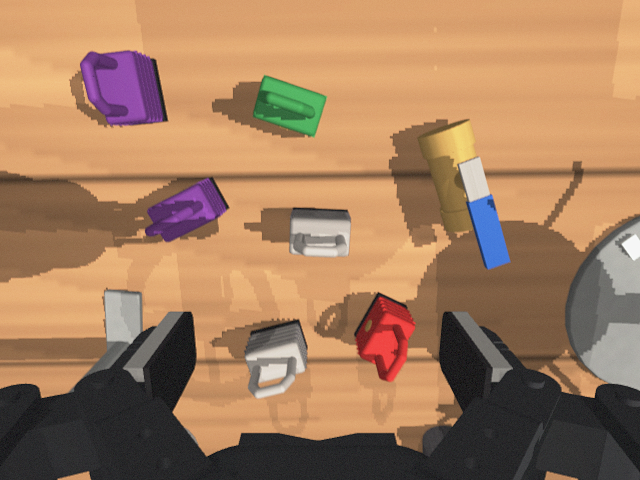

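The wrist view shows the chosen padlock A at (320,232), square to the gripper. Padlock B is at (276,352), tilted about 10°. The coloured look-alikes lie around them.

```bash
python3 - <<'E'
from h import *
np.set_printoptions(precision=3,suppress=True)
p=shot('wrist')
print(p['world_from_camera'])
for u,z in(((290,256),.042),((350,256),.042),((292,209),0),((350,209),0),((319,240),.079),((246,350),0),((299,320),0),((273,388),.079)): print(u,atz(p,u,z))
for c in([.46,.031],[.563,-.005]):
  for z in(0,.042,.079):print(c,z,proj(p,[*c,z]))
g=cv2.cvtColor(p['color'],cv2.COLOR_RGB2GRAY)
cv2.imwrite('pics/c2.png',cv2.resize(p['color'][190:410,200:420,::-1],None,fx=2.7,fy=2.7,interpolation=2))
E
```

```text
[[ 0.008 -0.962 -0.275  0.389]
 [ 1.     0.008  0.002  0.033]
 [ 0.    -0.275  0.962  0.332]
 [ 0.     0.     0.     1.   ]]
(290, 256) [0.479 0.012 0.042]
(350, 256) [0.48  0.056 0.042]
(292, 209) [0.452 0.012 0.   ]
(350, 209) [0.453 0.059 0.   ]
(319, 240) [0.457 0.033 0.079]
(246, 350) [ 0.581 -0.033 -0.   ]
(299, 320) [0.552 0.015 0.   ]
(273, 388) [0.565 0.    0.079]
[0.46, 0.031] 0 [315.803 217.849]
[0.46, 0.031] 0.042 [315.611 230.105]
[0.46, 0.031] 0.079 [315.392 244.025]
[0.563, -0.005] 0 [276.363 331.661]
[0.563, -0.005] 0.042 [271.309 356.928]
[0.563, -0.005] 0.079 [265.695 384.998]
```

View pics/c2.png

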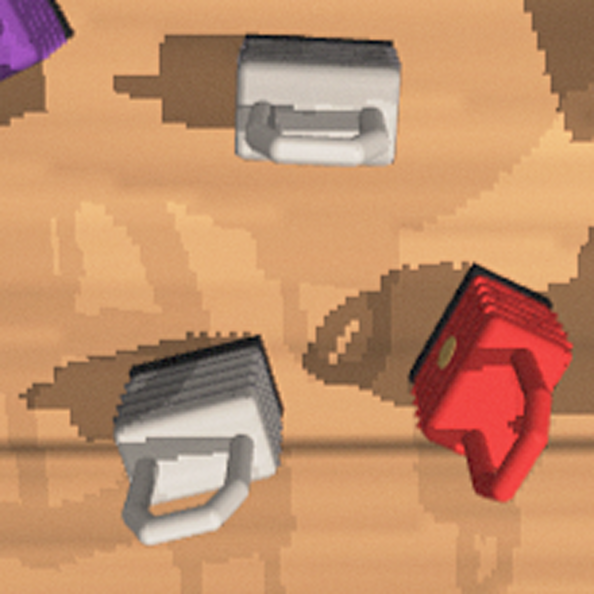

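Both are plain steel: padlock A is centred at about (0.465, 0.034) and square, and B is turned about 13°. Now I grasp A.

```bash
python3 -m handwheel '[[[-0.009,0.004,0.04,0,0,0,0.8],[-0.009,0.004,0.08,0,0,0,0.8],[-0.009,0.004,0.12,0,0,0,0.8],[-0.009,0.004,0.15,0,0,0,0.8],[-0.009,0.004,0.171,0,0,0,0.8],[-0.009,0.004,0.171,0,0,0,0.8],[-0.009,0.004,0.171,0,0,0,0],[-0.009,0.004,0.171,0,0,0,0],[-0.009,0.004,0.171,0,0,0,0],[-0.009,0.004,0.171,0,0,0,0],[-0.009,0.004,0.171,0,0,0,0],[-0.009,0.004,0.171,0,0,0,0]]]'; python3 -m handwheel '[[[0,0,-0.03,0,0,0,0],[0,0,-0.07,0,0,0,0],[0,0,-0.11,0,0,0,0],[0,0,-0.15,0,0,0,0],[0,0,-0.15,0,0,0,0]]]'
python3 -c "
from h import *
p=shot('wrist','w4');s=sense();print(s['joint_pos'])"
```

```text
time_s: 7.63
eef_pos: [0.4678, 0.0354, 0.0444]
tcp_rot: [[-1.0, 0.006, 0.004], [0.006, 1.0, 0.001], [-0.004, 0.001, -1.0]]
ft_force: [-1.1, 0.3, 10.2]
gripper_width: 0.0426
grip_force: 62.5
time_s: 8.05
eef_pos: [0.4694, 0.0354, 0.2008]
tcp_rot: [[-1.0, 0.006, 0.011], [0.006, 1.0, 0.001], [-0.011, 0.001, -1.0]]
ft_force: [2.2, -0.9, -1.5]
gripper_width: 0.0429
grip_force: 62.6
[ 4.31516462e+00  9.38197549e+00 -1.40336648e+01  6.60910660e+01
  3.53940673e-03  4.68566899e+00]
```

View pics/w4.png

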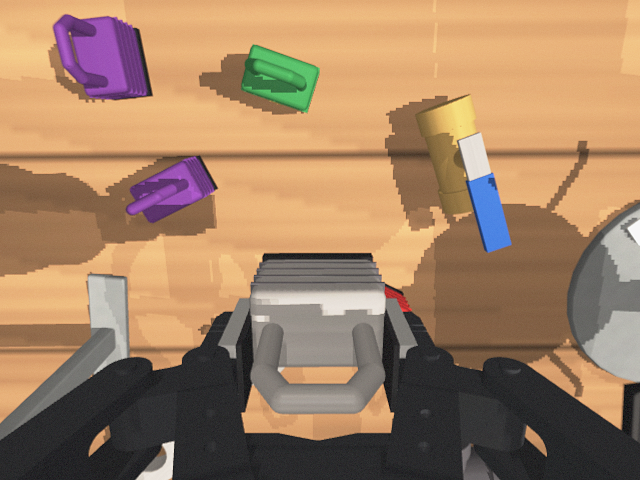

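```bash
python3 -m handwheel '[[[0.01,0.02,0,0,0,-5,0],[0.02,0.04,0,0,0,-10,0],[0.03,0.065,0,0,0,-15,0],[0.04,0.09,0,0,0,-20,0],[0.05,0.115,0,0,0,-25,0],[0.06,0.14,0,0,0,-30,0],[0.067,0.16,0.003,0,0,-35,0],[0.071,0.18,0.007,0,0,-40,0],[0.071,0.18,0.007,0,0,-40,0],[0.071,0.18,0.007,0,0,-40,0]]]'
cat > chk.py <<'E'
from h import *
import sys
np.set_printoptions(precision=4,suppress=True)
ang=float(sys.argv[1]);a=np.radians(ang);C=np.array([.533,.328])
s=sense();t=np.array(s['eef_pos']);R=np.array(s['tcp_rot'])
u=np.array([np.cos(a),np.sin(a)]);w=np.array([-u[1],u[0]]);d=t[:2]-C
print('tcp',t,'yaw y',np.degrees(np.arctan2(R[1,1],R[0,1])),'tilt',R[:,2],'radial',d@u,'tang',d@w,'F',s['ft_force'],'J',s['joint_pos'])
p=shot('wrist',sys.argv[2] if len(sys.argv)>2 else None)
for l in('hook_a','full_a'):
  for m in mark_of(p,l):
    x=atz(p,px(m),.203);e=x[:2]-C;print(l,round(m['confidence'],2),px(m),x,'r',e@u,'t',e@w)
E
python3 chk.py 220 w5
```

```text
time_s: 8.93
eef_pos: [0.3957, 0.2161, 0.1851]
tcp_rot: [[-0.769, -0.639, -0.0], [-0.639, 0.769, -0.0], [0.001, 0.0, -1.0]]
ft_force: [0.3, -0.7, -3.2]
gripper_width: 0.0428
grip_force: 62.5
tcp [0.3957 0.2161 0.1851] yaw y 129.70453956822692 tilt [-0.0004 -0.0003 -1.    ] radial 0.17708521778159222 tang -0.00250744926097806 F [ 0.2501 -0.7233 -3.24  ] J [ 28.6398   8.0221 -17.4785  64.5308  -0.0043 -11.0647]
```

View pics/w5.png

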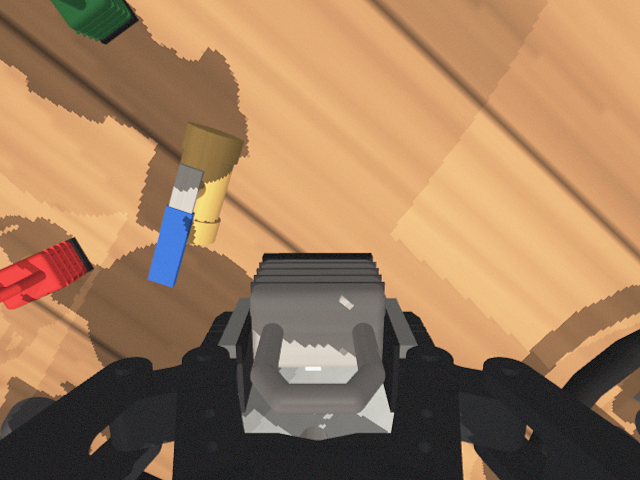

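The padlock hangs square in the grip and the wrist camera cannot see the hook. I correct the height and go in along the arm in small steps.

```bash
python3 -m handwheel '[[[0,-0.0025,-0.009,0,0,0,0],[0,-0.0025,-0.009,0,0,0,0],[0,-0.0025,-0.009,0,0,0,0],[-0.01,-0.0025,-0.009,0,0,0,0],[-0.02,-0.0025,-0.009,0,0,0,0],[-0.02,-0.0025,-0.009,0,0,0,0]]]'
python3 - <<'E'
from h import *
p=shot('scene');q=shot('side')
a=cv2.resize(p['color'][170:320,380:530,::-1],(600,600),interpolation=2);b=cv2.resize(q['color'][70:220,220:370,::-1],(600,600),interpolation=2)
cv2.imwrite('pics/c3.png',cv2.resize(np.hstack([a,b]),(800,400)))
E
```

```text
time_s: 9.58
eef_pos: [0.4149, 0.2276, 0.1942]
tcp_rot: [[-0.77, -0.638, 0.001], [-0.638, 0.77, 0.0], [-0.001, -0.0, -1.0]]
ft_force: [0.4, -0.2, -1.7]
gripper_width: 0.0428
grip_force: 62.5
```

View pics/c3.png

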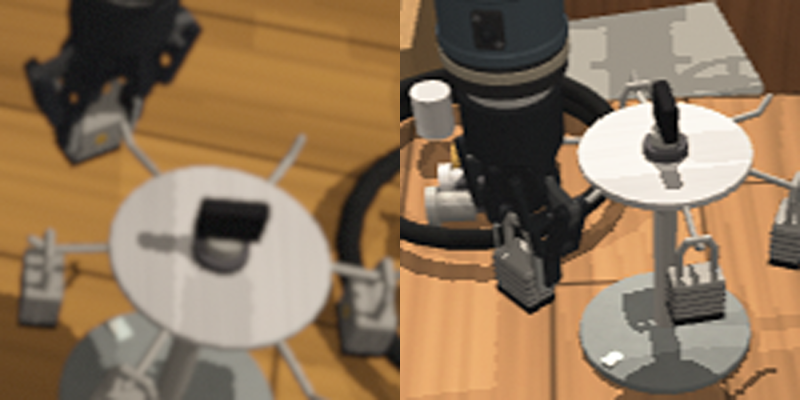

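The arm is lined up with the shackle in both views (crop left (125,135)), so I push on and watch the force.

```bash
python3 -m handwheel '[[[-0.01,0,0,0,0,0,0],[-0.02,0,0,0,0,0,0],[-0.03,0,0,0,0,0,0],[-0.038,0,0,0,0,0,0],[-0.038,0,0,0,0,0,0],[-0.038,0,0,0,0,0,0]]]'
python3 - <<'E'
from h import *
s=sense();t=np.array(s['eef_pos']);print(t, (t[:2]-[.533,.328])@[-.766,-.643])
p=shot('scene');q=shot('side')
a=cv2.resize(p['color'][190:290,390:490,::-1],(600,600),interpolation=2);b=cv2.resize(q['color'][100:200,230:330,::-1],(600,600),interpolation=2)
cv2.imwrite('pics/c4.png',cv2.resize(np.hstack([a,b]),(800,400)))
E
```

```text
time_s: 10.18
eef_pos: [0.4427, 0.2508, 0.194]
tcp_rot: [[-0.77, -0.638, -0.0], [-0.638, 0.77, -0.0], [0.001, 0.0, -1.0]]
ft_force: [-0.2, -0.6, -1.9]
gripper_width: 0.0428
grip_force: 62.5
[0.44274833 0.2508409  0.19402221] 0.11874608105737348
```

View pics/c4.png

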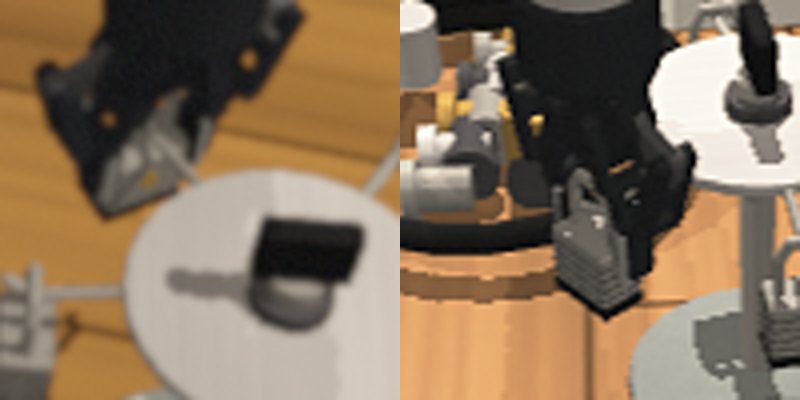

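There is no contact force and the arm runs into the shackle (crop left (175,165)). I lower it and check the load.

```bash
python3 -m handwheel '[[[0,0,0.008,0,0,0,0],[0,0,0.014,0,0,0,0],[0,0,0.019,0,0,0,0],[0,0,0.019,0,0,0,0],[0,0,0.019,0,0,0,0]]]'
```

```text
time_s: 10.7
eef_pos: [0.4454, 0.2524, 0.1776]
tcp_rot: [[-0.77, -0.638, 0.007], [-0.638, 0.77, 0.005], [-0.009, -0.001, -1.0]]
ft_force: [11.4, 9.4, 13.4]
gripper_width: 0.0427
grip_force: 65.1
```

```bash
python3 -m handwheel '[[[0,0,-0.002,0,0,0,0.3],[0,0,-0.002,0,0,0,0.66],[0,0,-0.002,0,0,0,0.66],[0,0,-0.002,0,0,0,0.66],[0,0,-0.02,0,0,0,0.66],[0,0,-0.05,0,0,0,0.66],[0,0,-0.08,0,0,0,0.66],[0,0,-0.11,0,0,0,0.66],[0.03,0,-0.11,0,0,0,0.66],[0.06,0,-0.11,0,0,0,0.8],[0.06,0,-0.11,0,0,0,0.8]]]'
python3 - <<'E'
from h import *
np.set_printoptions(precision=4,suppress=True)
p=shot('scene');q=shot('side')
for n,r in(('sc',p),('si',q)):
  for l in('hook_a','full_a'):
    for m in mark_of(r,l):
      x=atz(r,px(m),.203);e=x[:2]-[.533,.328];print(n,l,round(m['confidence'],2),px(m),x,np.degrees(np.arctan2(e[1],e[0])),np.hypot(*e))
a=cv2.resize(p['color'][170:320,380:530,::-1],(600,600),interpolation=2);b=cv2.resize(q['color'][70:220,220:370,::-1],(600,600),interpolation=2)
cv2.imwrite('pics/c5.png',cv2.resize(np.hstack([a,b]),(800,400)))
E
```

```text
time_s: 11.62
eef_pos: [0.3934, 0.2101, 0.2856]
tcp_rot: [[-0.77, -0.638, -0.001], [-0.638, 0.77, -0.001], [0.001, -0.0, -1.0]]
ft_force: [-0.2, 0.4, 0.5]
gripper_width: 0.0683
grip_force: 0.0
sc hook_a 0.61 [429.184 221.184] [0.44   0.2544 0.203 ] -141.6576653853381 0.11862110187633257
sc hook_a 0.58 [496.128 320.304] [0.6294 0.3982 0.203 ] 36.0481331916365 0.11924573689653956
sc full_a 0.75 [398.208 261.696] [0.5514 0.2134 0.203 ] -80.88112565918452 0.11610819110226174
sc full_a 0.71 [432.576 308.784] [0.6352 0.2894 0.203 ] -20.705585840110665 0.10928478191500574
si hook_a 0.97 [282.112 150.72 ] [0.4451 0.2545 0.203 ] -140.11263986550586 0.11461657572625822
si hook_a 0.65 [275.776 119.088] [0.4316 0.3754 0.203 ] 154.92975281926584 0.1119220994319451
si hook_a 0.57 [355.776 109.296] [0.6248 0.4035 0.203 ] 39.414181668390945 0.11888508079783439
si full_a 0.94 [329.088 163.488] [0.5437 0.2044 0.203 ] -85.03445296289264 0.12410748577553449
si full_a 0.9 [369.984 139.488] [0.642  0.2816 0.203 ] -23.038473218314156 0.11844026577514064
si full_a 0.82 [309.504 102.576] [0.5147 0.4405 0.203 ] 99.21769404461229 0.1139806174815258
```

View pics/c5.png

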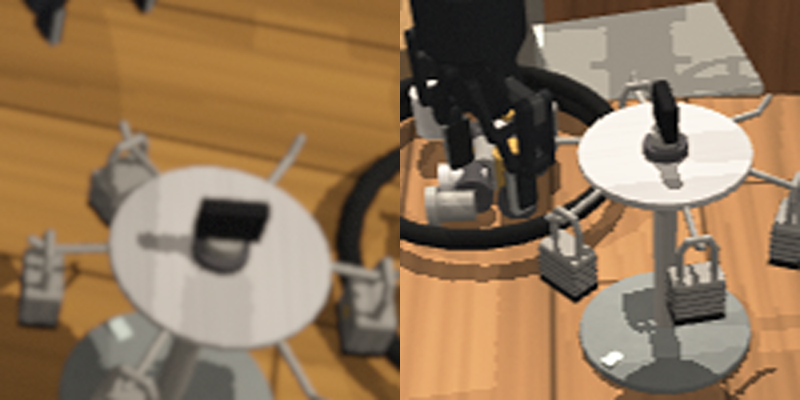

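Padlock A hangs freely on its arm (crop left (120,180), right (570,260)). Next is padlock B, for hook_b at 159.5°.

```bash
python3 -m handwheel '[[[0,-0.035,0,0,0,4,1],[0,-0.07,0,0,0,8,1],[0,-0.105,0,0,0,12,1],[0,-0.14,0.01,0,0,16,1],[0,-0.175,0.02,0,0,20,1],[0.002,-0.21,0.04,0,0,24,1],[0.005,-0.245,0.06,0,0,27,1],[0.005,-0.2725,0.07,0,0,27,1],[0.005,-0.2725,0.07,0,0,27,1],[0.005,-0.2725,0.07,0,0,27,1]]]'
python3 - <<'E'
from h import *
np.set_printoptions(precision=4,suppress=True)
p=shot('wrist','w6');s=sense();print(s['joint_pos'])
c=p['color'].astype(int);m=(c.max(2)-c.min(2)<28)&(c.max(2)>105);m[300:]=0;m[:150]=0;m[:,:250]=0;m[:,400:]=0
n,l,st,ce=cv2.connectedComponentsWithStats(m.astype(np.uint8));i=1+np.argmax(st[1:,4]);print(st[i],ce[i])
for z in(0,.042,.079):print(z,proj(p,[.563,-.003,z]))
cv2.imwrite('pics/c6.png',cv2.resize(p['color'][150:350,220:420,::-1],None,fx=3,fy=3,interpolation=2))
E
```

```text
time_s: 12.75
eef_pos: [0.5666, -0.0016, 0.2137]
tcp_rot: [[-0.976, -0.217, -0.003], [-0.217, 0.976, 0.0], [0.002, 0.001, -1.0]]
ft_force: [-0.9, 0.6, 0.7]
gripper_width: 0.0855
grip_force: 0.0
[ -0.0788  20.7253   3.4911  72.8432   0.0132 -12.6805]
[ 283  198   61   45 2233] [313.5643 222.8768]
0 [316.0333 211.8293]
0.042 [315.8987 223.1139]
0.079 [315.7454 235.9571]
```

View pics/c6.png

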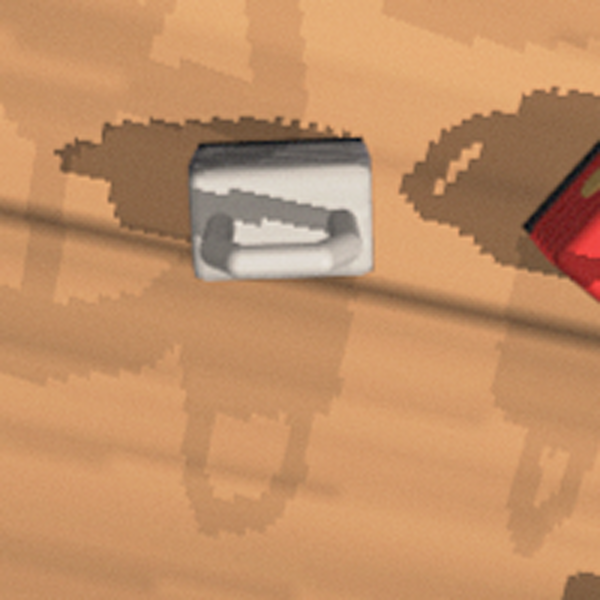

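Padlock B is at crop (282,210), about 2 mm off centre and 2° off square. The red look-alike is 60 mm to the right, so I narrow the opening before going down.

```bash
python3 -m handwheel '[[[0.004,-0.0025,0.04,0,0,-2,0.7],[0.004,-0.0025,0.08,0,0,-2,0.7],[0.004,-0.0025,0.12,0,0,-2,0.7],[0.004,-0.0025,0.15,0,0,-2,0.7],[0.004,-0.0025,0.172,0,0,-2,0.7],[0.004,-0.0025,0.172,0,0,-2,0.7],[0.004,-0.0025,0.172,0,0,-2,0],[0.004,-0.0025,0.172,0,0,-2,0],[0.004,-0.0025,0.172,0,0,-2,0],[0.004,-0.0025,0.172,0,0,-2,0],[0.004,-0.0025,0.172,0,0,-2,0],[0.004,-0.0025,0.172,0,0,-2,0]]]'; python3 -m handwheel '[[[0,0,-0.03,0,0,0,0],[0,0,-0.07,0,0,0,0],[0,0,-0.11,0,0,0,0],[0,0,-0.15,0,0,0,0],[0,0,-0.15,0,0,0,0],[0,0,-0.15,0,0,0,0]]]'
```

```text
time_s: 13.8
eef_pos: [0.564, -0.0038, 0.0449]
tcp_rot: [[-0.968, -0.253, 0.003], [-0.253, 0.968, 0.0], [-0.003, -0.0, -1.0]]
ft_force: [-1.5, 2.3, 9.4]
gripper_width: 0.0431
grip_force: 63.1
time_s: 14.3
eef_pos: [0.5644, -0.004, 0.1962]
tcp_rot: [[-0.968, -0.253, 0.005], [-0.253, 0.968, 0.0], [-0.005, -0.001, -1.0]]
ft_force: [0.7, 0.0, -3.0]
gripper_width: 0.0429
grip_force: 62.2
```

```bash
python3 -m handwheel '[[[0.027,0.028,0,0,0,4,0],[0.053,0.057,0,0,0,8,0],[0.08,0.085,0,0,0,12,0],[0.106,0.114,0,0,0,16,0],[0.1325,0.142,0,0,0,20,0],[0.14,0.175,0,0,0,24,0],[0.15,0.21,0,0,0,28,0],[0.16,0.245,0,0,0,32,0],[0.17,0.28,0,0,0,35,0],[0.179,0.32,0,0,0,35,0],[0.179,0.32,0,0,0,35,0],[0.179,0.32,0,0,0,35,0]]]'
python3 chk.py 159.5
```

```text
time_s: 15.3
eef_pos: [0.3072, 0.2616, 0.1923]
tcp_rot: [[-0.939, 0.343, -0.001], [0.343, 0.939, -0.001], [0.001, -0.001, -1.0]]
ft_force: [-1.1, -0.5, -1.6]
gripper_width: 0.0429
grip_force: 62.1
tcp [0.3072 0.2616 0.1923] yaw y 69.91078624346503 tilt [-0.0013 -0.001  -1.    ] radial 0.18821310405320962 tang 0.1412353985060191 F [-1.1176 -0.5209 -1.6313] J [ 40.4128   2.3725 -22.6911  65.0297   0.0028  60.502 ]
```

```bash
python3 -m handwheel '[[[0,0.035,-0.002,0,0,0,0],[0,0.07,-0.002,0,0,0,0],[0,0.105,-0.002,0,0,0,0],[0,0.1405,-0.002,0,0,0,0],[0,0.1405,-0.002,0,0,0,0],[-0.015,0.1405,-0.002,0,0,0,0],[-0.03,0.1405,-0.002,0,0,0,0],[-0.03,0.1405,-0.002,0,0,0,0]]]'
python3 chk.py 159.5
python3 - <<'E'
from h import *
p=shot('scene');q=shot('side')
a=cv2.resize(p['color'][170:270,430:530,::-1],(600,600),interpolation=2);b=cv2.resize(q['color'][70:170,210:310,::-1],(600,600),interpolation=2)
cv2.imwrite('pics/c7.png',cv2.resize(np.hstack([a,b]),(800,400)))
E
```

```text
time_s: 16.12
eef_pos: [0.3886, 0.3797, 0.1947]
tcp_rot: [[-0.936, 0.351, 0.0], [0.351, 0.936, -0.001], [-0.0, -0.001, -1.0]]
ft_force: [0.0, -0.5, -1.8]
gripper_width: 0.043
grip_force: 62.5
tcp [0.3886 0.3797 0.1947] yaw y 69.43145569867241 tilt [ 0.     -0.0009 -1.    ] radial 0.15332527172134544 tang 0.0021502322086779514 F [ 0.0468 -0.5043 -1.8121] J [44.3543 18.3578 -2.7655 68.9128 -0.0406 64.9229]
```

View pics/c7.png

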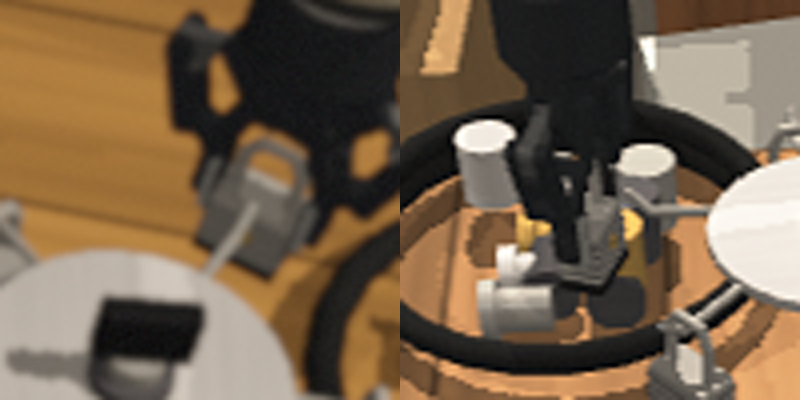

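The arm (crop left, tip (250,205)) points into the middle of the shackle opening at (270,165). I go in with a 2 mm sideways correction.

```bash
python3 -m handwheel '[[[-0.009,0.002,0,0,0,0,0],[-0.018,0.002,0,0,0,0,0],[-0.027,0.002,0,0,0,0,0],[-0.036,0.002,0,0,0,0,0],[-0.036,0.002,0,0,0,0,0],[-0.036,0.002,0,0,0,0,0]]]'; python3 -m handwheel '[[[0,0,0.008,0,0,0,0],[0,0,0.014,0,0,0,0],[0,0,0.019,0,0,0,0],[0,0,0.019,0,0,0,0],[0,0,0.019,0,0,0,0]]]'
```

```text
time_s: 16.87
eef_pos: [0.4209, 0.3707, 0.1951]
tcp_rot: [[-0.937, 0.349, -0.0], [0.349, 0.937, -0.0], [0.0, -0.0, -1.0]]
ft_force: [0.3, -0.1, -1.7]
gripper_width: 0.0431
grip_force: 62.5
time_s: 17.28
eef_pos: [0.4223, 0.3717, 0.1779]
tcp_rot: [[-0.937, 0.348, 0.006], [0.348, 0.937, 0.002], [-0.005, 0.004, -1.0]]
ft_force: [13.4, -5.0, 16.7]
gripper_width: 0.0427
grip_force: 64.7
```

Seated with the same load signature as A. Release, rise, back off, and check.

```bash
python3 -m handwheel '[[[0,0,-0.002,0,0,0,0.3],[0,0,-0.002,0,0,0,0.66],[0,0,-0.002,0,0,0,0.66],[0,0,-0.002,0,0,0,0.66],[0,0,-0.02,0,0,0,0.66],[0,0,-0.05,0,0,0,0.66],[0,0,-0.08,0,0,0,0.66],[0,0,-0.11,0,0,0,0.66],[0.03,0,-0.11,0,0,0,0.66],[0.06,0,-0.11,0,0,0,0.8],[0.06,0,-0.11,0,0,0,0.8]]]'
python3 - <<'E'
from h import *
np.set_printoptions(precision=4,suppress=True)
p=shot('scene');q=shot('side')
for n,r in(('sc',p),('si',q)):
  for l,z in(('lock1_bow',.203),('keybox_mid',.025),('keybox_tab',.149),('keybox_hook',.115),('mark',.185),('rail_mid',.185)):
    for m in mark_of(r,l): print(n,l,round(m['confidence'],2),px(m),atz(r,px(m),z))
a=cv2.resize(p['color'][170:320,390:540,::-1],(400,400),interpolation=2)
b=cv2.resize(p['color'][150:300,70:270,::-1],None,fx=2,fy=2,interpolation=2)[:300,:400]
cv2.imwrite('pics/c8.png',np.hstack([a,cv2.copyMakeBorder(b,0,100,0,0,0)]))
E
```

```text
time_s: 18.2
eef_pos: [0.3608, 0.3933, 0.2867]
tcp_rot: [[-0.938, 0.346, -0.001], [0.346, 0.938, 0.001], [0.001, 0.001, -1.0]]
ft_force: [-1.3, -0.6, -1.1]
gripper_width: 0.068
grip_force: 0.0
sc lock1_bow 0.4 [147.008 214.176] [ 0.5674 -0.2885  0.203 ]
sc keybox_mid 0.66 [188.992 213.6  ] [ 0.4139 -0.2976  0.025 ]
sc keybox_tab 0.77 [176.128 173.28 ] [ 0.403  -0.3089  0.149 ]
sc keybox_hook 0.95 [178.112 190.176] [ 0.422  -0.3031  0.115 ]
sc mark 0.59 [137.6  212.88] [ 0.5566 -0.3192  0.185 ]
sc rail_mid 0.63 [144.32  215.904] [ 0.5603 -0.3025  0.185 ]
si keybox_mid 0.67 [267.584 447.024] [ 0.4028 -0.3026  0.025 ]
si keybox_tab 0.84 [260.608 422.208] [ 0.4037 -0.3037  0.149 ]
si keybox_hook 0.74 [268.096 429.408] [ 0.4115 -0.3035  0.115 ]
si mark 0.76 [362.88  416.112] [ 0.5479 -0.3169  0.185 ]
si rail_mid 0.81 [363.2 405.6] [ 0.5503 -0.3026  0.185 ]
si rail_mid 0.32 [282.816 151.2  ] [0.4458 0.2762 0.185 ]
```

View pics/c8.png

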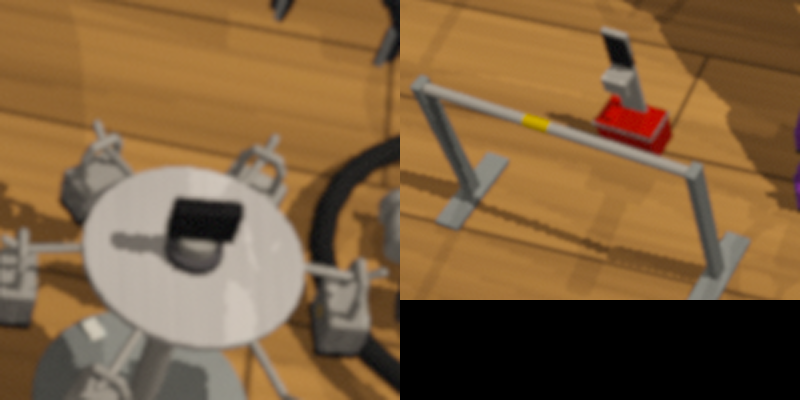

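Both padlocks hang (crop left (100,180) and (262,165)). The rail, its tape (crop right (537,124)) and the key box (632,110) are in view, so I measure the rail and box axes.

```bash
python3 - <<'E'
from h import *
np.set_printoptions(precision=4,suppress=True)
p=shot('scene');q=shot('side')
a=atz(p,(82.5,193),.19);b=atz(p,(217.5,235),.19);print('ends',a,b,np.linalg.norm(a-b),np.degrees(np.arctan2(*(b-a)[1::-1])))
print('mark',atz(p,(138.5,212),.189))
c=p['color'].astype(int);y=(c[...,0]>150)&(c[...,1]>130)&(c[...,2]<90)
y[:195]=0;y[230:]=0;y[:,:120]=0;y[:,160:]=0;u=np.argwhere(y).mean(0)[::-1];print('yellow',y.sum(),u,atz(p,u,.189))
c=q['color'].astype(int);y=(c[...,0]>150)&(c[...,1]>110)&(c[...,2]<80)
y[:390]=0;y[450:]=0;y[:,:345]=0;y[:,390:]=0;u2=np.argwhere(y).mean(0)[::-1];print('yellow',y.sum(),u2,atz(q,u2,.189),tri(p,u,q,u2))
print('near end side',atz(q,(362,306),.19))
E
```

```text
ends [ 0.5405 -0.4511  0.19  ] [ 0.5711 -0.1394  0.19  ] 0.3132538129818929 84.40907290955177
mark [ 0.5568 -0.316   0.189 ]
yellow 99 [142.3838 205.9697] [ 0.54   -0.3154  0.189 ]
yellow 193 [366.3264 419.8601] [ 0.5515 -0.3236  0.189 ] (array([ 0.5463, -0.319 ,  0.1899]), np.float64(8.881580470041287))
near end side [ 0.5691 -0.1434  0.19  ]
```

```bash
python3 -m handwheel '[[[-0.016,-0.035,0,0,0,0,1],[-0.031,-0.07,0,0,0,0,1],[-0.047,-0.106,0,0,0,0,1],[-0.062,-0.142,0,0,0,0,1],[-0.078,-0.177,0,0,0,0,1],[-0.094,-0.213,0,0,0,0,1],[-0.11,-0.248,0,0,0,0,1],[-0.125,-0.284,0,0,0,0,1],[-0.141,-0.319,0,0,0,0,1]]]'; python3 -m handwheel '[[[-0.013,-0.03,0,0,0,6.5,1],[-0.026,-0.06,0,0,0,13,1],[-0.039,-0.09,0,0,0,19.5,1],[-0.052,-0.12,0,0,0,26,1],[-0.065,-0.15,0,0,0,32.5,1],[-0.078,-0.18,0,0,0,39,1],[-0.091,-0.21,0,0,0,45.5,1],[-0.104,-0.24,0,0,0,52,1],[-0.117,-0.27,0,0,0,58.5,1],[-0.13,-0.3,0,0,0,65,1],[-0.141,-0.319,0,0,0,71,1],[-0.141,-0.319,0,0,0,75,1]]]'
python3 - <<'E'
from h import *
np.set_printoptions(precision=4,suppress=True)
p=shot('wrist','w9');s=sense();print(s['eef_pos'],s['tcp_rot'],s['joint_pos'])
for l,z in(('keybox_mid',.025),('keybox_tab',.149),('keybox_hook',.115),('mark',.185),('rail_mid',.185)):
    for m in mark_of(p,l): print(l,round(m['confidence'],2),px(m),atz(p,px(m),z))
E
```

```text
time_s: 19.75
eef_pos: [0.3848, 0.042, 0.2866]
tcp_rot: [[-0.938, 0.348, 0.001], [0.348, 0.938, 0.0], [-0.001, 0.0, -1.0]]
ft_force: [0.9, 0.2, 0.4]
gripper_width: 0.0854
grip_force: 0.0
time_s: 20.75
eef_pos: [0.4065, -0.3079, 0.2856]
tcp_rot: [[0.102, 0.995, -0.001], [0.995, -0.102, -0.0], [-0.0, -0.0, -1.0]]
ft_force: [0.8, -0.5, -0.1]
gripper_width: 0.0852
grip_force: 0.0
[ 0.4063 -0.3062  0.2857] [[ 0.1052  0.9945 -0.0006]
 [ 0.9945 -0.1052  0.0003]
 [ 0.0002 -0.0006 -1.    ]] [-36.9952  13.1419   3.4594  80.3541  -0.0083  59.0414]
keybox_mid 0.78 [328.832 200.4  ] [ 0.4174 -0.3038  0.025 ]
keybox_tab 0.55 [311.616 232.08 ] [ 0.4034 -0.3014  0.149 ]
keybox_hook 0.91 [325.312 219.984] [ 0.4127 -0.302   0.115 ]
mark 0.62 [578.496 252.192] [ 0.5502 -0.319   0.185 ]
mark 0.61 [588.8   219.312] [ 0.5544 -0.3008  0.185 ]
rail_mid 0.8 [588.992 218.496] [ 0.5545 -0.3003  0.185 ]
```

View pics/w9.png

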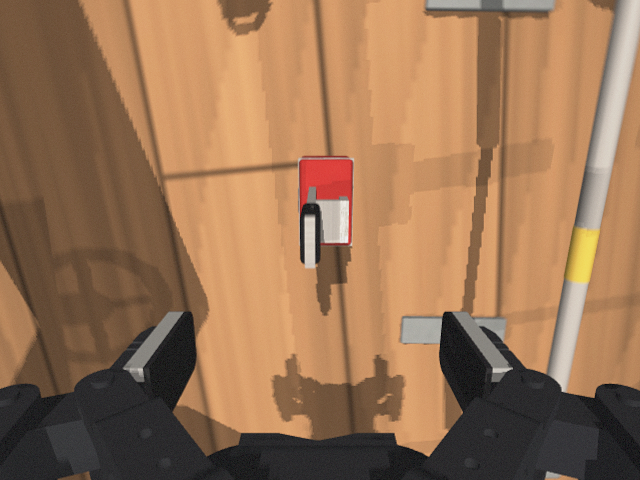

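The wrist view shows the key box at (326,200), square to the gripper, with the tab top at (311,243) and the hook plate to its right. The rail runs from (632,20) to (561,370) with the tape at (583,255).

```bash
python3 - <<'E'
from h import *
np.set_printoptions(precision=4,suppress=True)
p=shot('wrist');c=p['color'].astype(int)
y=((c[...,0]>180)&(c[...,1]>150)&(c[...,2]<120));y[:,:540]=0;print(y.sum())
u=np.argwhere(y)[:,::-1].mean(0);M=atz(p,u,.189);print('yellow',u,M)
L=[]
for r in list(range(15,150,15))+list(range(300,370,10)):
    row=c[r];g=(row.max(1)-row.min(1)<22)&(row.max(1)>90);g[:530]=0;i=np.where(g)[0]
    if len(i)>10: L.append(atz(p,((i[0]+i[-1])/2,r),.189)); print(r,i[0],i[-1],L[-1][:2])
L=np.array(L);k=np.polyfit(L[:,1],L[:,0],1);print('rail x=',k,'yaw x axis',-np.degrees(np.arctan(k[0])),'x at mark y',np.polyval(k,M[1]))
e=[atz(p,v,.05) for v in((299,159),(353,158),(351,245))];print('box',e, np.degrees(np.arctan2(*(e[1]-e[2])[1::-1])))
for v,z in(((311,208),.172),((310,266),.172),((310,243),.172)): print('tab',atz(p,v,z))
E
```

```text
4562
yellow [559.8343 190.374 ] [ 0.5361 -0.2771  0.189 ]
15 530 639 [ 0.5419 -0.1952]
30 612 639 [ 0.5617 -0.2034]
45 609 636 [ 0.561  -0.2098]
60 605 633 [ 0.5601 -0.2163]
75 603 630 [ 0.5596 -0.223 ]
90 599 626 [ 0.5584 -0.2297]
105 598 624 [ 0.5584 -0.2367]
120 594 620 [ 0.5571 -0.2437]
135 592 617 [ 0.5566 -0.2509]
300 560 583 [ 0.5469 -0.3402]
310 558 581 [ 0.5462 -0.3463]
320 556 579 [ 0.5456 -0.3524]
330 555 576 [ 0.5449 -0.3587]
340 552 574 [ 0.5439 -0.365 ]
350 551 572 [ 0.5435 -0.3715]
360 549 570 [ 0.5428 -0.3781]
rail x= [0.0844 0.5756] yaw x axis -4.824311448891011 x at mark y 0.5522490798909913
box [array([ 0.3952, -0.2581,  0.05  ]), array([ 0.4406, -0.2614,  0.05  ]), array([ 0.4337, -0.3371,  0.05  ])] 84.78178083188125
tab [ 0.4053 -0.2777  0.172 ]
tab [ 0.4014 -0.3124  0.172 ]
tab [ 0.4028 -0.2983  0.172 ]
```

```bash
python3 -m handwheel '[[[0.009,-0.0043,0.03,0,0,0,0.7],[0.009,-0.0043,0.06,0,0,0,0.6],[0.009,-0.0043,0.09,0,0,0,0.6],[0.009,-0.0043,0.12,0,0,0,0.6],[0.009,-0.0043,0.128,0,0,0,0.6],[0.009,-0.0043,0.128,0,0,0,0.6],[0.009,-0.0043,0.128,0,0,0,0.3],[0.009,-0.0043,0.128,0,0,0,0],[0.009,-0.0043,0.128,0,0,0,0],[0.009,-0.0043,0.128,0,0,0,0],[0.009,-0.0043,0.128,0,0,0,0],[0.009,-0.0043,0.128,0,0,0,0]]]'; python3 -m handwheel '[[[0,0,0,0,0,0,0],[0,0,0,0,0,0,0],[0,0,0,0,0,0,0],[0,0,-0.01,0,0,0,0]]]';  python3 -m handwheel '[[[0,0,-0.03,0,0,0,0],[0,0,-0.06,0,0,0,0],[0,0,-0.09,0,0,0,0],[0,0,-0.115,0,0,0,0],[0,0,-0.115,0,0,0,0],[0,0,-0.115,0,0,0,0]]]'
```

```text
time_s: 22.1
eef_pos: [0.4035, -0.2955, 0.1599]
tcp_rot: [[0.094, 0.996, 0.002], [0.996, -0.094, -0.002], [-0.001, 0.002, -1.0]]
ft_force: [-4.9, 0.4, 11.3]
gripper_width: 0.0111
grip_force: 58.9
time_s: 22.43
eef_pos: [0.4026, -0.2948, 0.1682]
tcp_rot: [[0.094, 0.996, -0.001], [0.996, -0.094, 0.001], [0.001, -0.001, -1.0]]
ft_force: [-1.4, 0.7, -4.4]
gripper_width: 0.0112
grip_force: 58.8
time_s: 22.93
eef_pos: [0.4036, -0.2954, 0.2847]
tcp_rot: [[0.094, 0.996, 0.002], [0.996, -0.094, -0.002], [-0.001, 0.002, -1.0]]
ft_force: [0.1, -0.2, -4.6]
gripper_width: 0.0117
grip_force: 59.1
```

```bash
python3 -m handwheel '[[[0.02,0.015,0,0,0,0.8,0],[0.04,0.03,0,0,0,0.8,0],[0.06,0.045,0.005,0,0,0.8,0],[0.08,0.06,0.01,0,0,0.8,0],[0.1,0.075,0.018,0,0,0.8,0],[0.106,0.08,0.018,0,0,0.8,0],[0.106,0.08,0.018,0,0,0.8,0],[0.106,0.08,0.018,0,0,0.8,0]]]'
python3 - <<'E'
from h import *
np.set_printoptions(precision=4,suppress=True)
P=[shot('scene'),shot('side'),shot('wrist')]
s=sense();t=np.array(s['eef_pos']);R=np.array(s['tcp_rot']);h=t+.0115*R[:,1]+.045*R[:,2];print('tcp',t,'hook exp',h, np.degrees(np.arctan2(R[1,1],R[0,1])))
U={}
for n,p in zip('cdw',P):
  for l,z in(('keybox_hook',h[2]),('keybox_tab',h[2]+.034),('mark',.185)):
    for m in mark_of(p,l)[:1]: U[n,l]=px(m);print(n,l,round(m['confidence'],2),px(m),atz(p,px(m),z))
for l in('keybox_hook','mark'):
  if ('c',l) in U and ('d',l) in U: print('tri',l,tri(P[0],U['c',l],P[1],U['d',l]))
c=P[0]['color'][180:330,100:300,::-1];cv2.imwrite('pics/c10.png',np.hstack([cv2.resize(c,(400,300)),cv2.resize(P[2]['color'][:,:,::-1],(400,300))]))
E
```

```text
time_s: 23.6
eef_pos: [0.4921, -0.1967, 0.2644]
tcp_rot: [[0.106, 0.994, -0.002], [0.994, -0.106, 0.0], [0.0, -0.002, -1.0]]
ft_force: [-0.6, -0.0, -3.5]
gripper_width: 0.0109
grip_force: 59.5
tcp [ 0.492  -0.1976  0.2652] hook exp [ 0.5034 -0.1989  0.2202] -6.218383260799262
c keybox_hook 0.56 [137.216 211.2  ] [ 0.5776 -0.3001  0.2202]
c keybox_tab 0.93 [195.776 178.512] [ 0.4949 -0.2046  0.2542]
c mark 0.45 [138.112 212.496] [ 0.5554 -0.3186  0.185 ]
d keybox_hook 0.6 [325.504 335.376] [ 0.5042 -0.2091  0.2202]
d keybox_tab 0.87 [321.28  322.704] [ 0.498  -0.2073  0.2542]
d mark 0.75 [362.816 419.616] [ 0.5472 -0.3216  0.185 ]
w keybox_hook 0.59 [340.8   310.416] [ 0.5014 -0.204   0.2202]
w keybox_tab 0.82 [317.376 352.8  ] [ 0.4914 -0.2033  0.2542]
tri keybox_hook (array([ 0.5457, -0.2611,  0.2501]), np.float64(68.68353034760298))
tri mark (array([ 0.5495, -0.3211,  0.1791]), np.float64(2.5968609524282122))
```

View pics/c10.png

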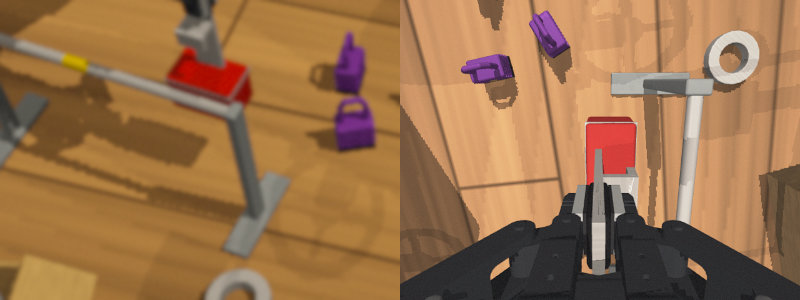

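The box hangs straight in the grip, short of the rail on the robot's side. The bar is at wrist-crop (690,150). I re-measure the bar line before going over, since the gap leaves only 2.5 mm each side.

```bash
python3 - <<'E'
from h import *
np.set_printoptions(precision=4,suppress=True)
p=shot('wrist');c=p['color'].astype(int);L=[]
for r in range(170,345,12):
    row=c[r];g=(row.max(1)-row.min(1)<24)&(row.max(1)>90);g[:430]=0;g[505:]=0;i=np.where(g)[0]
    if 10<len(i)<45:
        e=[]
        o=None
        for col in(i[0]-.5,i[-1]+.5):
            o,d=ray(p,(col,r));e.append(np.arctan2(d[0],-d[2]))
        a=np.mean(e);X=atz(p,((i[0]+i[-1])/2,r),.185);L.append(X);print(r,i[0],i[-1],X[:2],(o[0]+np.tan(a)*(o[2]-.185)).round(4))
L=np.array(L);k=np.polyfit(L[:,1],L[:,0],1);print(k,np.degrees(np.arctan(k[0])),'x at -.205',np.polyval(k,-.205),'at mark',np.polyval(k,-.32))
E
```

```text
170 456 482 [ 0.5695 -0.1546] 0.5694
182 455 480 [ 0.5687 -0.1602] 0.5687
194 454 479 [ 0.5682 -0.1659] 0.5681
206 453 478 [ 0.5677 -0.1718] 0.5676
218 452 476 [ 0.5669 -0.1777] 0.5668
230 452 475 [ 0.5666 -0.1837] 0.5665
242 451 474 [ 0.566  -0.1898] 0.5659
254 450 472 [ 0.5652 -0.196 ] 0.5651
266 449 471 [ 0.5646 -0.2023] 0.5645
278 447 470 [ 0.5637 -0.2087] 0.5637
290 446 468 [ 0.5629 -0.2152] 0.5628
302 445 467 [ 0.5622 -0.2219] 0.5622
314 444 466 [ 0.5616 -0.2286] 0.5616
326 443 465 [ 0.561  -0.2355] 0.5609
338 441 463 [ 0.5598 -0.2425] 0.5597
[0.1075 0.5861] 6.136203535240392 x at -.205 0.5640981288036344 at mark 0.5517346741547159
```

```bash
python3 -m handwheel '[[[0,0.015,0,0,0,0,0],[0,0.03,0,0,0,0,0],[0,0.045,0,0,0,0,0],[0,0.055,0,0,0,0,0],[0,0.061,0,0,0,0,0],[0,0.061,0,0,0,0,0],[0,0.061,0,0,0,0,0],[0,0.061,0,0,0,0,0]]]'; python3 -m handwheel '[[[0,0,0.006,0,0,0,0],[0,0,0.012,0,0,0,0],[0,0,0.012,0,0,0,0],[0,0,0.012,0,0,0,0]]]'
python3 - <<'E'
from h import *
np.set_printoptions(precision=4,suppress=True)
s=sense();t=np.array(s['eef_pos']);R=np.array(s['tcp_rot']);h=t+.0115*R[:,1]+.045*R[:,2];print('hook',h,'bar x there',.5861+.1075*h[1])
P=[shot('scene'),shot('side')]
a=P[0]['color'][170:290,130:250,::-1];b=P[1]['color'][270:400,300:430,::-1];cv2.imwrite('pics/c11.png',np.hstack([cv2.resize(a,(400,400)),cv2.resize(b,(400,400))]))
E
```

```text
time_s: 24.92
eef_pos: [0.5528, -0.2035, 0.2654]
tcp_rot: [[0.108, 0.994, -0.0], [0.994, -0.108, -0.0], [-0.0, -0.0, -1.0]]
ft_force: [-1.0, 0.2, -4.6]
gripper_width: 0.0111
grip_force: 59.7
time_s: 25.25
eef_pos: [0.5528, -0.2034, 0.2528]
tcp_rot: [[0.107, 0.994, -0.001], [0.994, -0.107, 0.0], [0.0, -0.001, -1.0]]
ft_force: [-0.6, -0.6, -4.3]
gripper_width: 0.0116
grip_force: 59.6
hook [ 0.5642 -0.2046  0.2078] bar x there 0.5641039913042363
```

I have now viewed 16 pictures, over the limit of 14, so from here I work only from numbers. Next I lower gently onto the bar.

```bash
python3 -m handwheel '[[[0,0,0.005,0,0,0,0],[0,0,0.01,0,0,0,0],[0,0,0.01,0,0,0,0]]]'; python3 -m handwheel '[[[0,0,0.003,0,0,0,0],[0,0,0.006,0,0,0,0],[0,0,0.007,0,0,0,0],[0,0,0.007,0,0,0,0],[0,0,0.007,0,0,0,0]]]'
```

```text
time_s: 25.6
eef_pos: [0.5529, -0.2034, 0.2421]
tcp_rot: [[0.107, 0.994, -0.001], [0.994, -0.107, 0.0], [0.0, -0.001, -1.0]]
ft_force: [0.4, 0.2, -5.7]
gripper_width: 0.0115
grip_force: 59.7
time_s: 26.02
eef_pos: [0.5532, -0.2035, 0.2363]
tcp_rot: [[0.107, 0.994, 0.0], [0.994, -0.107, -0.0], [-0.0, 0.0, -1.0]]
ft_force: [0.3, 0.3, -4.1]
gripper_width: 0.0116
grip_force: 59.8
```

```bash
python3 -m handwheel '[[[0,0,0.002,0,0,0,0],[0,0,0.002,0,0,0,0],[0,0,0.002,0,0,0,0]]]'
python3 - <<'E'
from h import *
np.set_printoptions(precision=4,suppress=True)
s=sense();t=np.array(s['eef_pos']);R=np.array(s['tcp_rot']);h=t+.0115*R[:,1]+.045*R[:,2];print('hook',h,'bar x there',.5861+.1075*h[1])
for n in('scene','side'):
  p=shot(n)
  for l,z in(('keybox_hook',h[2]),('keybox_tab',h[2]+.034),('keybox_mid',h[2]-.09),('mark',.185)):
    for m in mark_of(p,l)[:1]:print(n,l,round(m['confidence'],2),px(m),atz(p,px(m),z))
  c=p['color'].astype(int);hsv=cv2.cvtColor(p['color'],cv2.COLOR_RGB2HSV)
  y=(abs(hsv[...,0].astype(int)-26)<6)&(hsv[...,1]>190)&(hsv[...,2]>120)
  x0,x1,r0,r1=(120,160,200,225) if n=='scene' else (345,385,395,445)
  z=np.zeros_like(y);z[r0:r1,x0:x1]=y[r0:r1,x0:x1];u=np.argwhere(z)[:,::-1];print(len(u),u.min(0),u.max(0),u.mean(0),atz(p,u.mean(0),.187))
E
```

```text
time_s: 26.27
eef_pos: [0.5534, -0.2035, 0.2357]
tcp_rot: [[0.107, 0.994, 0.002], [0.994, -0.107, -0.001], [-0.0, 0.002, -1.0]]
ft_force: [-5.3, 2.1, 12.7]
gripper_width: 0.0114
grip_force: 62.2
hook [ 0.5649 -0.2048  0.1907] bar x there 0.5640874537199481
scene keybox_hook 0.58 [187.904 225.984] [ 0.5656 -0.204   0.1907]
scene keybox_tab 0.64 [489.472 226.992] [0.4431 0.3655 0.2247]
scene keybox_mid 0.96 [194.432 250.608] [ 0.5613 -0.2087  0.1007]
scene mark 0.56 [137.408 209.088] [ 0.5474 -0.3241  0.185 ]
71 [131 208] [143 215] [137.3239 211.2113] [ 0.5541 -0.3205  0.187 ]
side keybox_hook 0.58 [363.008 406.176] [ 0.5492 -0.3054  0.1907]
side keybox_tab 0.71 [359.68 335.28] [ 0.5538 -0.2147  0.2247]
side keybox_mid 0.7 [354.816 369.504] [ 0.5548 -0.211   0.1007]
side mark 0.53 [361.92  419.808] [ 0.546  -0.3218  0.185 ]Traceback (most recent call last):
  File "<stdin>", line 11, in <module>
    return umr_minimum(a, axis, None, out, keepdims, initial, where)
ValueError: zero-size array to reduction operation minimum which has no identity
```

It rests on the bar (12.7 N, hook at z 0.1907). Now I slide it most of the way along the bar, then measure.

```bash
python3 -m handwheel '[[[0,0,-0.001,0,0,0,0],[0,0,-0.001,0,0,0,0],[0,0,-0.001,0,0,0,0],[-0.01,0,-0.001,0,0,0,0],[-0.02,0,-0.001,0,0,0,0],[-0.03,0,-0.001,0,0,0,0],[-0.04,0,-0.001,0,0,0,0],[-0.05,0,-0.001,0,0,0,0],[-0.06,0,-0.001,0,0,0,0],[-0.07,0,-0.001,0,0,0,0],[-0.07,0,-0.001,0,0,0,0],[-0.07,0,-0.001,0,0,0,0]]]'
cat > sl.py <<'E'
from h import *
np.set_printoptions(precision=4,suppress=True)
s=sense();t=np.array(s['eef_pos']);R=np.array(s['tcp_rot']);h=t+.0115*R[:,1]+.045*R[:,2];print('hook',h,'bar x there',.5861+.1075*h[1])
for n in('scene','side'):
  p=shot(n)
  for l,z in(('keybox_hook',h[2]),('keybox_tab',h[2]+.034),('keybox_mid',h[2]-.09),('mark',.185)):
    for m in mark_of(p,l)[:1]:print(n,l,round(m['confidence'],2),px(m),atz(p,px(m),z))
  hsv=cv2.cvtColor(p['color'],cv2.COLOR_RGB2HSV);y=(abs(hsv[...,0].astype(int)-26)<7)&(hsv[...,1]>165)&(hsv[...,2]>110)
  x0,x1,r0,r1=(120,160,200,225) if n=='scene' else (345,385,395,445)
  z=np.zeros_like(y);z[r0:r1,x0:x1]=y[r0:r1,x0:x1];u=np.argwhere(z)[:,::-1]
  if len(u): print('yellow',len(u),u.min(0),u.max(0),atz(p,u.mean(0),.187))
  r=(hsv[...,1]>150)&((hsv[...,0]<6)|(hsv[...,0]>174))&(hsv[...,2]>60)
  c=proj(p,h-[0,0,.09]).astype(int);z=np.zeros_like(r);z[max(0,c[1]-45):c[1]+45,max(0,c[0]-60):c[0]+60]=r[max(0,c[1]-45):c[1]+45,max(0,c[0]-60):c[0]+60];u=np.argwhere(z)[:,::-1]
  print('red',len(u),u.min(0),u.max(0))
  # expected silhouette of body
  X,Y=R[:,1],R[:,0];m=h-[0,0,.09]
  q=np.array([proj(p,m+a*.023*X+b*.038*Y+np.array([0,0,e*.025])) for a in(-1,1) for b in(-1,1) for e in(-1,1)]);print('exp red',q.min(0),q.max(0))
E
python3 sl.py
```

```text
time_s: 27.77
eef_pos: [0.546, -0.2745, 0.2358]
tcp_rot: [[0.108, 0.994, 0.001], [0.994, -0.108, -0.002], [-0.002, 0.001, -1.0]]
ft_force: [-0.0, -4.8, 3.1]
gripper_width: 0.0112
grip_force: 61.0
hook [ 0.5575 -0.2758  0.1908] bar x there 0.5564525381237954
scene keybox_hook 0.93 [152.384 215.424] [ 0.559  -0.2838  0.1908]
scene keybox_tab 0.77 [148.288 201.12 ] [ 0.5513 -0.2876  0.2248]
scene keybox_mid 0.63 [165.12 241.92] [ 0.5562 -0.2783  0.1008]
scene mark 0.48 [138.368 209.52 ] [ 0.5479 -0.3216  0.185 ]
yellow 78 [131 207] [144 215] [ 0.5539 -0.3212  0.187 ]
red 818 [142 225] [183 259]
exp red [142.0043 222.4322] [188.9476 262.8429]
side keybox_hook 0.56 [363.2   388.176] [ 0.5529 -0.2801  0.1908]
side keybox_tab 0.71 [359.808 379.68 ] [ 0.5454 -0.2817  0.2248]
side keybox_mid 0.78 [356.288 412.08 ] [ 0.5486 -0.2816  0.1008]
side mark 0.73 [361.728 416.112] [ 0.5464 -0.3168  0.185 ]
yellow 162 [360 407] [368 428] [ 0.5494 -0.3194  0.187 ]
red 749 [346 384] [376 442]
exp red [346.0806 377.8797] [378.7046 438.7209]
```

```bash
python3 -m handwheel '[[[-0.01,0,0,0,0,0,0],[-0.02,0,0,0,0,0,0],[-0.03,0,0,0,0,0,0],[-0.039,0,0,0,0,0,0],[-0.039,0,0,0,0,0,0],[-0.039,0,0,0,0,0,0]]]'; python3 sl.py
```

```text
time_s: 28.77
eef_pos: [0.5418, -0.3132, 0.2358]
tcp_rot: [[0.108, 0.994, 0.001], [0.994, -0.108, -0.002], [-0.002, 0.001, -1.0]]
ft_force: [0.2, -6.3, 3.8]
gripper_width: 0.0112
grip_force: 61.0
hook [ 0.5533 -0.3145  0.1908] bar x there 0.5522908118969861
scene keybox_hook 0.81 [137.408 208.896] [ 0.5511 -0.3207  0.1908]
scene keybox_tab 0.75 [134.784 194.784] [ 0.543  -0.3208  0.2248]
scene keybox_mid 0.95 [149.312 236.4  ] [ 0.5513 -0.3175  0.1008]
red 824 [126 220] [168 254]
exp red [126.1036 217.3535] [173.3305 257.4584]
side keybox_hook 0.81 [366.72  418.896] [ 0.552  -0.3229  0.1908]
side keybox_tab 0.74 [361.984 407.52 ] [ 0.5434 -0.3194  0.2248]
side keybox_mid 0.61 [358.4   442.704] [ 0.5462 -0.3272  0.1008]
red 789 [346 411] [378 469]
exp red [346.0833 402.0954] [380.0266 465.7214]
```

No tape shows either side of the hook in either view, and the hook and tape readings agree within about 2 mm. Release and rise.

```bash
python3 -m handwheel '[[[0.001,0,-0.001,0,0,0,0],[0.001,0,-0.001,0,0,0,0.15],[0.001,0,-0.001,0,0,0,0.3],[0.001,0,-0.001,0,0,0,0.4],[0.001,0,-0.001,0,0,0,0.4],[0.001,0,-0.001,0,0,0,0.4],[0.001,0,-0.02,0,0,0,0.4],[0.001,0,-0.04,0,0,0,0.4],[0.001,0,-0.07,0,0,0,0.4],[0.001,0,-0.1,0,0,0,0.4],[0.001,0,-0.12,0,0,0,0.4],[0.001,0,-0.12,0,0,0,0.4]]]'
python3 - <<'E'
from h import *
np.set_printoptions(precision=4,suppress=True)
W=[]
for n in('scene','side','wrist'):
  p=shot(n)
  for l,z in(('keybox_hook',.191),('keybox_tab',.225),('keybox_mid',.101),('mark',.185),('hook_a',.203),('full_a',.203),('lock1_bow',.203)):
    for m in mark_of(p,l)[:4]:print(n,l,round(m['confidence'],2),px(m),atz(p,px(m),z))
  hsv=cv2.cvtColor(p['color'],cv2.COLOR_RGB2HSV);y=(abs(hsv[...,0].astype(int)-26)<7)&(hsv[...,1]>165)&(hsv[...,2]>110)
  c=proj(p,[.5517,-.32,.187]).astype(int);z=y[max(0,c[1]-25):c[1]+25,max(0,c[0]-25):c[0]+25];u=np.argwhere(z)[:,::-1]
  print('mark px',c,'yellow',len(u),(u.min(0)-25,u.max(0)-25) if len(u) else '')
E
```

```text
time_s: 30.27
eef_pos: [0.5423, -0.3112, 0.3596]
tcp_rot: [[0.107, 0.994, 0.005], [0.994, -0.107, -0.003], [-0.002, 0.005, -1.0]]
ft_force: [-0.8, -0.0, 0.7]
gripper_width: 0.0343
grip_force: 0.0
scene keybox_hook 0.57 [138.88  213.216] [ 0.5609 -0.3126  0.191 ]
scene keybox_tab 0.82 [137.088 194.208] [ 0.5405 -0.3169  0.225 ]
scene keybox_tab 0.59 [343.488 367.776] [0.7944 0.1666 0.225 ]
scene keybox_tab 0.55 [431.424 223.776] [0.464  0.2587 0.225 ]
scene keybox_tab 0.54 [489.792 229.2  ] [0.4485 0.3665 0.225 ]
scene keybox_mid 0.62 [147.712 234.384] [ 0.5473 -0.3231  0.101 ]
scene keybox_mid 0.25 [219.776 329.088] [ 0.7227 -0.0898  0.101 ]
scene hook_a 0.97 [488.384 226.512] [0.4235 0.367  0.203 ]
scene hook_a 0.91 [495.872 320.592] [0.6301 0.3978 0.203 ]
scene hook_a 0.87 [430.4   223.776] [0.4458 0.2577 0.203 ]
scene full_a 0.92 [428.672 311.184] [0.6418 0.2835 0.203 ]
scene full_a 0.8 [523.776 274.512] [0.52   0.4389 0.203 ]
scene full_a 0.63 [395.072 260.304] [0.5498 0.2072 0.203 ]
scene lock1_bow 0.59 [429.376 224.88 ] [0.4491 0.2561 0.203 ]
mark px [138 210] yellow 0 
side keybox_hook 0.94 [364.224 412.608] [ 0.5497 -0.3144  0.191 ]
side keybox_hook 0.72 [358.72 437.28] [ 0.5381 -0.346   0.191 ]
side keybox_mid 0.98 [358.016 440.88 ] [ 0.546  -0.3247  0.101 ]
side keybox_mid 0.64 [319.68  194.016] [0.525  0.2207 0.101 ]
side hook_a 0.67 [281.792 150.384] [0.4444 0.2557 0.203 ]
side hook_a 0.61 [273.984 122.688] [0.4274 0.3611 0.203 ]
side hook_a 0.31 [279.872 168.096] [0.4396 0.1963 0.203 ]
side lock1_bow 0.63 [281.408 153.696] [0.4434 0.2442 0.203 ]
mark px [366 417] yellow 5 (array([-5, 11]), array([ 2, 11]))
wrist keybox_hook 0.86 [332.8   238.992] [ 0.5519 -0.3179  0.191 ]
wrist keybox_tab 0.9 [318.592 251.712] [ 0.5419 -0.3159  0.225 ]
wrist keybox_mid 0.72 [332.416 213.12 ] [ 0.5548 -0.3178  0.101 ]
mark px [332 240] yellow 0
```

The hook is within about 3 mm of the tape centre, both padlocks hang, and the gripper is clear. I hand in.

```bash
python3 -c "
from h import *
print(sense()['dq']);print(robot.sign_off())"
```

```text
[ 0.0389301  -0.04169496 -0.03100397 -0.0579234  -0.02716333  0.06596976]
the job is handed in; nothing more can be done
None
```

I handed the job in at about 30 s: both returned padlocks hang on free hooks, and the key box was slid along the bar to the tape, its hook about 3 mm from the tape's centre by camera; sign-off gave no verdict, and I viewed 16 pictures, two over the limit of 14.

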